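Load-test a camera cell at the rental counter

TASK

Test the cell lying in the battery tester before the camera goes out: press the white key, then the blue key, then the yellow key, each fully down and let up again before the next, and press no other key. Then turn the spring-return load dial clockwise past its first two clicks to the third (pointer at the red mark, short of the end stop) and keep it held there against its spring: finish while still holding the dial, with every other thing on the counter left where it is.

Things in the scene. Friction and masses are not known exactly. Their poses are not given: they have to be found in the camera images.
- tester: bench battery tester fixed to the counter: cream case 200 mm deep (x), 290 wide (y), flat deck 60 mm above the counter; origin under its middle, x from the robot's side to its rear, y left, z up. Left on the deck six square keys (2 rows, 40 mm pitch), load dial right, needle meter rear left (top 115 mm high, follows the dial, green at the third click), cell cradle rear right (82 mm high)
- load_dial (a joint): angle of the load dial (rad), 0 at rest, grows clockwise seen from above. Clicks at 0.40, 0.80, 1.20; end stop at 1.40. Let go, its spring turns it home from anywhere. Leaving rest takes 0.13 N m, reaching the third click 0.18 N m; in the third click any hand torque from 0.10 to 0.19 N m keeps it there, more drives it on to the stop
- dial_grip (a point): point on the dial's vertical axis, 32 mm above the deck and 7 mm below the top of its black grip bar; turns with the dial: x along the bar to its pointer end (white line), z up. The bar is 48 mm long, 14 wide, 30 tall, on a silver round skirt 58 mm across whose top is 23 mm below this point. Axis 102 mm right of the nearest key column
- third_mark (a point): red mark on the deck, 39 mm from the dial's axis, where the pointer stands in the third click; the two white marks before it are the first and second clicks, the small one is rest
- key_white (a joint): travel of the white key, wake (power) (front row, right (nearest the dial)), in m: 0 up, 0.005 fully down; counts as pressed beyond 0.0035; spring, 1.5 N at first, 5 N fully down, comes up by itself
- key_white_top (a point): middle of the top of the white key, an 18 x 18 mm cap standing 10 mm above the deck when up; z up
- key_blue (a joint): travel of the blue key, lithium cell (front row, middle), in m: 0 up, 0.005 fully down; counts as pressed beyond 0.0035; spring, 1.5 N at first, 5 N fully down, comes up by itself
- key_blue_top (a point): middle of the top of the blue key, an 18 x 18 mm cap standing 10 mm above the deck when up; z up
- key_green (a joint): travel of the green key, alkaline cell (front row, left), in m: 0 up, 0.005 fully down; counts as pressed beyond 0.0035; spring, 1.5 N at first, 5 N fully down, comes up by itself
- key_green_top (a point): middle of the top of the green key, an 18 x 18 mm cap standing 10 mm above the deck when up; z up
- key_red (a joint): travel of the red key, clear (rear row, right), in m: 0 up, 0.005 fully down; counts as pressed beyond 0.0035; spring, 1.5 N at first, 5 N fully down, comes up by itself
- key_red_top (a point): middle of the top of the red key, an 18 x 18 mm cap standing 10 mm above the deck when up; z up
- key_yellow (a joint): travel of the yellow key, 3 volt (rear row, middle), in m: 0 up, 0.005 fully down; counts as pressed beyond 0.0035; spring, 1.5 N at first, 5 N fully down, comes up by itself
- key_yellow_top (a point): middle of the top of the yellow key, an 18 x 18 mm cap standing 10 mm above the deck when up; z up
- key_orange (a joint): travel of the orange key, 1.5 volt (rear row, left), in m: 0 up, 0.005 fully down; counts as pressed beyond 0.0035; spring, 1.5 N at first, 5 N fully down, comes up by itself
- key_orange_top (a point): middle of the top of the orange key, an 18 x 18 mm cap standing 10 mm above the deck when up; z up
- cell: the camera cell under test, blue with a steel band, 17 mm across and 34.5 mm long, lying in the brass-ended cradle at the rear right of the tester; origin under its middle (leave it where it is)
- spare_cell: a spare cell of the same kind standing upright, 17 mm across, 34.5 mm tall; origin at its foot (leave it where it is)
- macro_tube: silver macro extension tube, a ring 64 mm across, 30 mm tall, lying flat; origin at its foot (leave it where it is)
- angle_finder: black right-angle finder with a silver eye ring, about 54 x 26 x 52 mm tall; origin at the foot of its prism block (leave it where it is)
- blue_filter: blue glass filter in a steel ring, 52 mm across, 6 mm thick, flat on the counter; origin at its foot (leave it where it is)
- film_cassette: yellow film cassette standing upright, 25 mm across, 48 mm tall; origin at its foot (leave it where it is)
- lens_cap: black lens cap, 54 mm across, 9.5 mm thick, flat on the counter; origin at its foot (leave it where it is)
- slr_camera: chrome and black reflex camera standing upright, 136 mm wide, 97 mm tall, its lens reaching 53 mm from its origin, which lies under the middle of its body (leave it where it is)

How it is judged:
By the outcome, as a careful person would: the job done as asked, in the order asked, and still so for the second after the job is handed in, while the arm keeps its last pose, push and grip.
It also fails if it takes over 48 s, if anything falls off the work surface, if the arm or the gripper's body presses on something with over 40 N, if the wrist force passes 120 N, or if a joint passes its speed limit or range.

ROBOT

A 7-joint arm with a two-finger parallel gripper is mounted at the origin on the work surface. World frame = base frame: x ahead of the robot, y to its left, z up, the work surface at z = 0. Lengths are in m, angles in rad, forces in N, time in s.
With the tool pointing down it reaches from about 0.4 to 0.85 m from the base axis. Payload 10.4 kg.
Tool frame: the origin (TCP) lies at the very end of the fingers, on their centre line; the grasp point (between the pads) lies 19 mm behind it; z points along the fingers, y is the line along which they close (so a half turn about z gives the same grasp; the last joint's range is limited). The gripper opens to 85 mm and grips with 20 to 120 N. Pads are 22 mm wide; open, the fingers measure 114 mm over their backs; the gripper's body (76 mm by 85 mm) begins 54 mm behind the grasp point. The pads swing forward as they close: fully open they stand 13 mm farther back than shut.
Start: joints at [1.303, 0.332, -0.065, 1.46, 0.022, 1.35, -0.088], TCP at [0.151, -0.606, 0.231] pointing down, gripper open.
Joint ranges: [-2.6, 2.6], [-0.5, 2.12], [-1.47, 1.34], [0.16, 2.42], [-1.27, 4.41], [0.06, 2.06], [-2.6, 2.6]. Speed limits (rad/s): [2.22, 2.22, 2.79, 2.79, 3.14, 3.14, 3.14].

INTERFACE

Orientations are given as a unit quaternion [x, y, z, w].
In Python, from workcell import manip, optics gives the robot as it stands.
- The arm moves only by the tool jog_arm, never from a script. Its arguments are lists of equal length, an entry for each row: "dr": the turn, a rotation vector about the tool's x, y, z normalised to -1 to 1, where 1 is 4 degrees, a list of three; "translation": the shift along the tool's x, y, z normalised to -1 to 1, where 1 is 0.025 m, a list of three; "jaw": the opening, from 0 (shut) to 1 (fully open). A call has 1 to 10 rows; each row shifts and turns the commanded pose from where the row before left it, along the tool's axes as they then stand; what a row does not reach is not made up. A row lasts 1/10 s, in which the tool goes at most 50 mm and 8.59 degrees, less where a joint would pass 70% of its speed; a pose out of reach is approached as far as the arm can. A call with a number of a shift or a turn outside -1 to 1 is refused whole. A call with a gripper value outside its range is refused whole. The fingers move at their own pace and stop on an object; "squeeze" is the grip in N (left out, the last holds). Time passes only in rows, so rows that do not move let the fingers close. It gives the time, the measured TCP pose, the force, the opening and the grip force at its end, in the units of the state.
- manip.get_obs(): the state, without advancing time (a new reading comes with each control period).
- optics.camera(name): name is "side" or "top" or "wrist"; returns a dict with "color" (480x640x3 uint8, red, green, blue), "mtx" (3x3 intrinsics, pixels), "R" (3x3) and "t" (3): a world point X has camera coordinates R X + t. Camera axes: x right, y down, z forward; pixel columns grow to the right and rows downward; lengths in m; the calibration is good to about 2 mm. The wrist camera is an equidistant fisheye: a pixel r from the principal point sees the ray r / f radians off the axis. A picture is of the moment at which its call begins. There is no depth.
- manip.hand_in(): hands the job in; it is judged then, once.
The state is a dict: "clock": time; "joint_pos": joint angles; "joint_velocities": joint speeds; "tau": joint torques, N m; "position": TCP position; "ee_rot": TCP orientation; "ft_force": force on the tool from outside, world axes, zero at the start; "torque": the same for the moment, N m; "grip_width": opening from 0.0 (shut) to 1.0 (fully open); "grasp_force": force on a finger pad.
Only numpy, scipy, OpenCV 4.12 (cv2) and the standard library are available. Lean on these libraries where they do the work, as an engineer would, in place of code of your own. Each camera call takes 0.05 s, during which the arm holds its last target. There are 200 camera calls.

## Working session

There is one attempt and no reset: what is moved stays moved. The work goes in short steps, Python scripts to look and compute and a tool call to move; the robot and the scene stay as the last step left them, time stands still between calls to the robot, and variables do not carry over. Pictures are saved under pics/ and viewed, at most 10 in all, crops included, and the job is handed in when it is done.

Besides the shell and the picture viewer there is one more tool, called after "Call:" in YAML: its name, and indented under it one key for each argument. jog_arm: Moves the arm, as the interface text tells. Scaled input: -1 to 1 covers 0.025 m each way for a shift and 4 degrees each way for a turn. Its arguments: {"type":"object","properties":{"dr":{"type":"array","items":{"type":"array","items":{"type":"number"}}},"translation":{"type":"array","items":{"type":"array","items":{"type":"number"}}},"jaw":{"type":"array","items":{"type":"number"}},"squeeze":{"type":"number"}},"required":["dr","translation","jaw"]}

```bash
mkdir -p pics; python3 - <<'E'
from workcell import manip, optics
import cv2,pickle
d={}
for n in("top","side","wrist"):
    c=optics.camera(n);d[n]=c;cv2.imwrite(f"pics/{n}0.png",c["color"][:,:,::-1])
    print(n,c["mtx"].round(1).tolist(),c["R"].round(3).tolist(),c["t"].round(3).tolist())
pickle.dump(d,open("c0.pkl","wb"))
print(manip.get_obs())
E
```

```text
top [[490.5, 0.0, 324.7], [0.0, 490.5, 239.4], [0.0, 0.0, 1.0]] [[-0.141, -0.99, -0.005], [-0.968, 0.139, -0.211], [0.209, -0.025, -0.978]] [0.17, 0.572, 0.925]
side [[592.7, 0.0, 315.6], [0.0, 592.7, 242.8], [0.0, 0.0, 1.0]] [[0.996, -0.084, -0.016], [-0.076, -0.788, -0.611], [0.038, 0.61, -0.792]] [-0.572, 0.164, 1.06]
wrist [[371.6, 0.0, 322.0], [0.0, 371.6, 240.4], [0.0, 0.0, 1.0]] [[0.243, -0.97, -0.001], [-0.929, -0.234, 0.286], [-0.278, -0.068, -0.958]] [-0.625, -0.038, 0.379]
{'clock': 0.15, 'joint_pos': array([ 1.30343238,  0.33270614, -0.06468773,  1.46071034,  0.02156065,
        1.34988839, -0.08852821]), 'joint_velocities': array([-0.00070219, -0.00187113,  0.00124484, -0.0019412 ,  0.00086153,
       -0.00196805,  0.00128137]), 'tau': array([ 1.15090363e-03, -6.25822520e+01,  4.95648407e-02, -3.91850674e+01,
        1.63019635e-02,  7.44318240e-03,  3.56202960e-07]), 'position': array([ 0.15139742, -0.60611338,  0.23072966]), 'ee_rot': array([ 9.92522513e-01,  1.22060648e-01, -6.61843971e-05, -5.05416227e-04]), 'ft_force': array([ 0.70718792, -0.2087112 ,  0.66203078]), 'torque': array([0.02540787, 0.02329463, 0.01432293]), 'grasp_force': 0.0, 'grip_width': 0.9991440601222079}
```

View pics/top0.png

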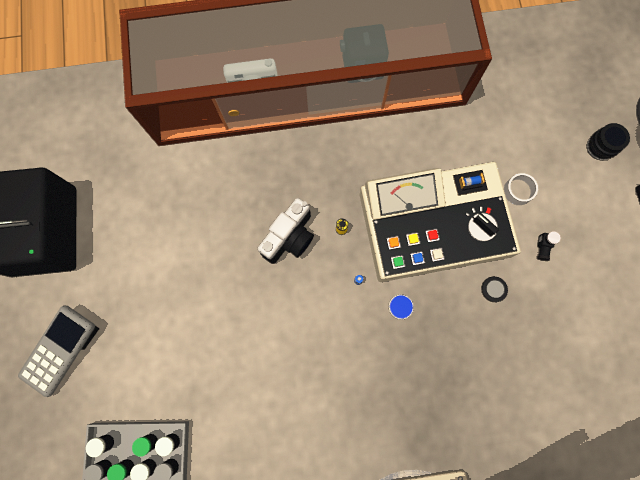

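View pics/side0.png

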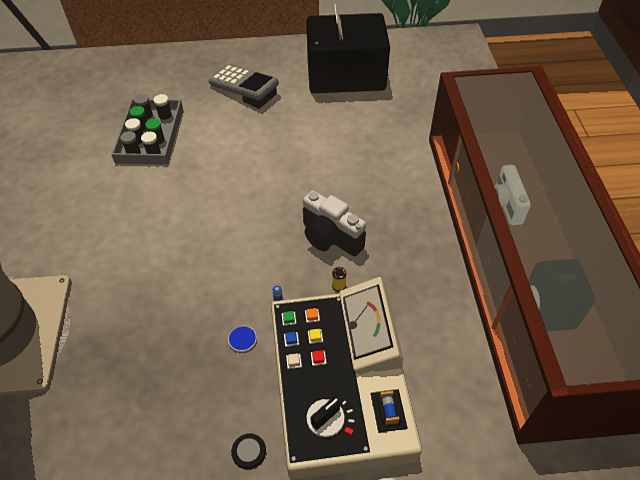

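Top view: keys white (437,254), blue (418,258), yellow (413,239), dial ~(483,226), red mark ~(488,210). Side view: white (293,361), blue (291,338), yellow (315,336), dial (326,418).

```bash
cat > h.py <<'E'
import numpy as np,cv2
def ray(c,u,v):
    m=c["mtx"];d=np.array([(u-m[0,2])/m[0,0],(v-m[1,2])/m[1,1],1]);return -c["R"].T@c["t"],c["R"].T@d
def plane(c,u,v,z):
    o,d=ray(c,u,v);return (o+d*(z-o[2])/d[2])
def blob(c,u,v,lo,hi,r=14):
    h=cv2.cvtColor(c["color"],cv2.COLOR_RGB2HSV);m=cv2.inRange(h,lo,hi);k=np.zeros_like(m);k[v-r:v+r,u-r:u+r]=1
    n,l,s,ce=cv2.connectedComponentsWithStats(m*k);i=1+s[1:,4].argmax();return ce[i],s[i,4]
E
python3 - <<'E'
from h import *;import pickle
d=pickle.load(open("c0.pkl","rb"))
H={"green":((50,120,60),(75,255,255)),"blue":((100,120,60),(120,255,255)),"white":((0,0,140),(40,90,255)),"orange":((8,150,100),(18,255,255)),"yellow":((22,150,100),(33,255,255)),"red":((0,170,100),(5,255,255))}
P={"top":dict(green=(398,262),blue=(418,258),white=(437,254),orange=(393,242),yellow=(413,239),red=(432,235)),
"side":dict(green=(289,317),blue=(291,338),white=(293,361),orange=(312,314),yellow=(315,336),red=(318,357))}
L=dict(green=(0,2),blue=(0,1),white=(0,0),orange=(1,2),yellow=(1,1),red=(1,0))
for n in P:
    A=[];B=[]
    for k,(u,v) in P[n].items():
        ce,a=blob(d[n],u,v,*H[k],r=11);p=plane(d[n],*ce,0.069);print(n,k,ce.round(1),a,p.round(4))
        A.append(L[k]);B.append(p[:2])
    A=np.array(A)*.04;B=np.array(B);a=A-A.mean(0);b=B-B.mean(0)
    th=np.arctan2((a[:,0]*b[:,1]-a[:,1]*b[:,0]).sum(),(a*b).sum());R=np.array([[np.cos(th),-np.sin(th)],[np.sin(th),np.cos(th)]])
    w=B.mean(0)-R@A.mean(0);print("yaw",th,"white",w,"res",abs(B-(A@R.T+w)).max())
    u,v=(483,226) if n=="top" else (326,418)
    # skirt: white bits + red mark
    ce,ar=blob(d[n],*((488,210) if n=="top" else (349,431)),(0,150,80),(6,255,255),r=9);p=plane(d[n],*ce,.06)[:2]
    print("red mark",ce,ar,p,"local",R.T@(p-w));
    m=cv2.inRange(cv2.cvtColor(d[n]["color"],cv2.COLOR_RGB2HSV),(0,0,140),(180,60,255));k=np.zeros_like(m);cv2.circle(k,(u,v),25,1,-1)
    nn,l,s,c=cv2.connectedComponentsWithStats(m*k);s2=s[1:,4];
    pts=cv2.findNonZero(np.isin(l,[i for i in range(1,nn) if s[i,4]>25]).astype(np.uint8));(x,y),r=cv2.minEnclosingCircle(pts)
    p=plane(d[n],x,y,.069)[:2];print("dial",x,y,r,p,"local",R.T@(p-w))
    im=d[n]["color"][v-110:v+62 if n=="side" else v+110,u-110:u+110,::-1];cv2.imwrite(f"pics/{n}c.png",cv2.resize(im,None,fx=3,fy=3) if 0 else cv2.resize(im,None,fx=2.5,fy=2.5,interpolation=cv2.INTER_CUBIC))
E
```

```text
top green [398.  261.1] 70 [ 0.5242 -0.0496  0.069 ]
top blue [417.6 257.5] 73 [ 0.5259 -0.0891  0.069 ]
top white [436.5 254.3] 140 [ 0.5269 -0.1274  0.069 ]
top orange [393.6 241.8] 76 [ 0.564  -0.0477  0.069 ]
top yellow [413.3 237.9] 74 [ 0.5661 -0.0879  0.069 ]
top red [432.7 234.4] 73 [ 0.5676 -0.1274  0.069 ]
yaw 0.036613443892118167 white [ 0.52726237 -0.12891234] res 0.0014755853470959646
red mark [488.07692308 210.03846154] 26 [ 0.60344579 -0.25067647] local [ 0.07167515 -0.12447125]
dial 482.29998779296875 226.89999389648438 14.550027847290039 [ 0.56875448 -0.22851766] local [ 0.03781823 -0.1010574 ]
side green [288.2 315.8] 97 [ 0.5246 -0.0511  0.069 ]
side blue [290.6 336.9] 112 [ 0.5264 -0.0913  0.069 ]
side white [293.1 359.5] 156 [ 0.5279 -0.1321  0.069 ]
side orange [311.9 313.7] 116 [ 0.5646 -0.0507  0.069 ]
side yellow [314.8 333.5] 95 [ 0.5663 -0.0886  0.069 ]
side red [318.  355.6] 114 [ 0.5681 -0.129   0.069 ]
yaw 0.04534960785070597 white [ 0.52814462 -0.131323  ] res 0.0010970033934609574
red mark [348.52083333 430.27083333] 48 [ 0.60309074 -0.2506668 ] local [ 0.06945873 -0.1226187 ]
dial 325.49237060546875 415.885498046875 19.888044357299805 [ 0.57069404 -0.22908865] local [ 0.03807357 -0.09959407]
```

View pics/topc.png

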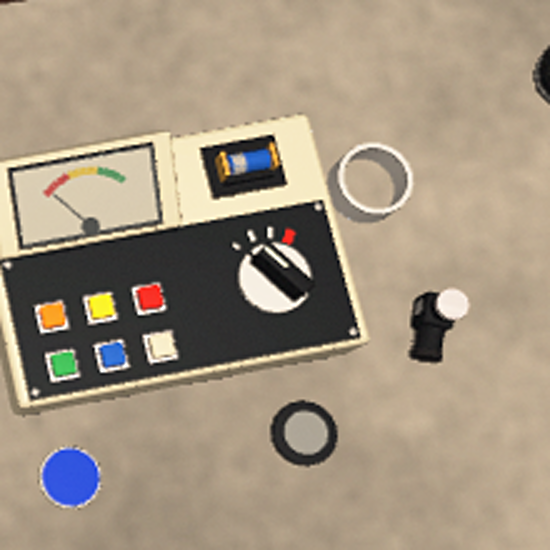

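Crop shows the dial pointer at its rest mark (bar up-left); the red mark is at about (288,236) in the crop. Both views agree: white key ≈ (0.528,-0.130), dial axis ≈ (0.570,-0.230), and tester yaw ≈ 2.4°. That puts the rest bearing at about +36.8° and the third click at about -32°.

Call:
jog_arm:
  dr:
    - [0, 0, 0.967]
    - [0, 0, 0.967]
    - [0, 0, 0.967]
  translation:
    - [0, 0, 0]
    - [0, 0, 0]
    - [0, 0, 0]
  jaw: [0, 0, 0]
  squeeze: 30

```text
clock: 0.45
position: [0.1514, -0.6062, 0.231]
ee_rot: [1.0, 0.02, -0.0, -0.0]
ft_force: [-0.4, -0.8, -0.2]
grip_width: 0.514
grasp_force: 0.0
```

Call:
jog_arm:
  dr:
    - [0, 0, 0]
    - [0, 0, 0]
    - [0, 0, 0]
    - [0, 0, 0]
    - [0, 0, 0]
    - [0, 0, 0]
    - [0, 0, 0]
    - [0, 0, 0]
    - [0, 0, 0]
    - [0, 0, 0]
  translation:
    - [0.793, -0.92, 0.222]
    - [0.793, -0.92, 0.222]
    - [0.793, -0.92, 0.222]
    - [0.793, -0.92, 0.222]
    - [0.793, -0.92, 0.222]
    - [0.793, -0.92, 0.222]
    - [0.793, -0.92, 0.222]
    - [0.793, -0.92, 0.222]
    - [0.793, -0.92, 0.222]
    - [0.793, -0.92, 0.222]
  jaw: [0, 0, 0, 0, 0, 0, 0, 0, 0, 0]

```text
clock: 1.45
position: [0.3404, -0.3671, 0.1755]
ee_rot: [1.0, 0.021, -0.0, 0.0]
ft_force: [0.1, 0.3, -0.4]
grip_width: -0.0
grasp_force: 0.0
```

Call:
jog_arm:
  dr:
    - [0, 0, 0]
    - [0, 0, 0]
    - [0, 0, 0]
    - [0, 0, 0]
    - [0, 0, 0]
    - [0, 0, 0]
    - [0, 0, 0]
    - [0, 0, 0]
    - [0, 0, 0]
    - [0, 0, 0]
  translation:
    - [0.793, -0.92, 0.222]
    - [0.793, -0.92, 0.222]
    - [0.793, -0.92, 0.222]
    - [0.793, -0.92, 0.222]
    - [0.793, -0.92, 0.222]
    - [0.793, -0.92, 0.222]
    - [0.793, -0.92, 0.222]
    - [0.793, -0.92, 0.222]
    - [0.793, -0.92, 0.222]
    - [0.793, -0.92, 0.222]
  jaw: [0, 0, 0, 0, 0, 0, 0, 0, 0, 0]

```text
clock: 2.45
position: [0.5287, -0.1291, 0.12]
ee_rot: [1.0, 0.021, -0.0, 0.0]
ft_force: [0.6, -0.7, 0.1]
grip_width: -0.002
grasp_force: 0.0
```

Call:
jog_arm:
  dr:
    - [0, 0, 0]
    - [0, 0, 0]
  translation:
    - [0, 0, 0]
    - [0, 0, 0]
  jaw: [0, 0]

```text
clock: 2.65
position: [0.5281, -0.1296, 0.1199]
ee_rot: [1.0, 0.022, -0.0, -0.0]
ft_force: [-0.1, -0.8, -0.3]
grip_width: -0.0
grasp_force: 0.0
```

```bash
python3 - <<'E'
from workcell import manip, optics
import cv2,pickle
c=optics.camera("wrist");pickle.dump(c,open("w1.pkl","wb"));cv2.imwrite("pics/w1.png",c["color"][:,:,::-1])
E
```

```text
(no output)
```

View pics/w1.png

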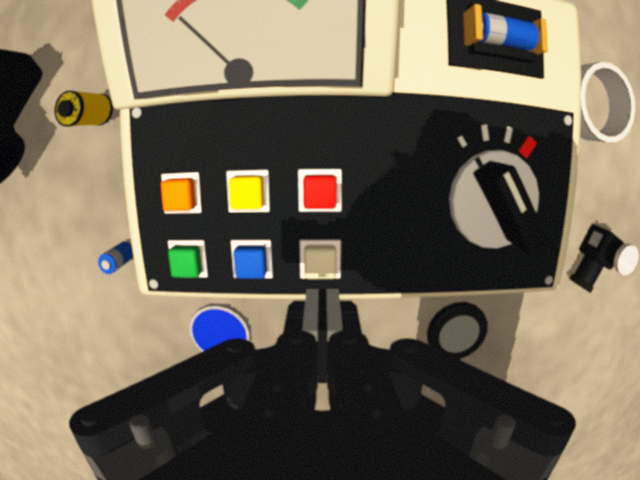

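The wrist view shows the shut fingers lined up with the white key (320,259). Yellow is at (247,192), the dial at (495,199) and the red mark at (528,147). I'll cross-check these with the fisheye model.

```bash
python3 - <<'E'
from h import *;import pickle
c=pickle.load(open("w1.pkl","rb"));m=c["mtx"]
def fe(u,v,z):
    a=(u-m[0,2])/m[0,0];b=(v-m[1,2])/m[1,1];r=np.hypot(a,b);d=np.array([a/r*np.sin(r),b/r*np.sin(r),np.cos(r)]);o=-c["R"].T@c["t"];d=c["R"].T@d;return (o+d*(z-o[2])/d[2]).round(4)
for n,u,v,z in [("white",320,259,.07),("blue",251,261,.07),("yellow",247,191,.07),("skirt",495,199,.069),("redmark",528,147,.06),("bartip",479,161,.067),("bar white line ends",506,173,.099),("",524,209,.099)]: print(n,fe(u,v,z))
E
```

```text
white [ 0.5325 -0.1294  0.07  ]
blue [ 0.5295 -0.091   0.07  ]
yellow [ 0.5687 -0.0891  0.07  ]
skirt [ 0.5719 -0.2271  0.069 ]
redmark [ 0.6041 -0.2508  0.06  ]
bartip [ 0.5922 -0.2151  0.067 ]
bar white line ends [ 0.5895 -0.216   0.099 ]
 [ 0.5727 -0.2293  0.099 ]
```

Call:
jog_arm:
  dr:
    - [0, 0, 0]
    - [0, 0, 0]
    - [0, 0, 0]
    - [0, 0, 0]
    - [0, 0, 0]
    - [0, 0, 0]
  translation:
    - [0.04, 0, 0.9]
    - [0, 0, 0.9]
    - [0, 0, 0.16]
    - [0, 0, 0.12]
    - [0, 0, 0.08]
    - [0, 0, 0]
  jaw: [0, 0, 0, 0, 0, 0]

```text
clock: 3.3
position: [0.5295, -0.1307, 0.0672]
ee_rot: [1.0, 0.021, 0.0, 0.0]
ft_force: [-2.5, -1.9, 3.4]
grip_width: -0.002
grasp_force: 1.7
```

Call:
jog_arm:
  dr:
    - [0, 0, 0]
    - [0, 0, 0]
    - [0, 0, 0]
  translation:
    - [0, 0, 0.08]
    - [0, 0, 0.04]
    - [0, 0, 0]
  jaw: [0, 0, 0]

```text
clock: 3.6
position: [0.5298, -0.1306, 0.065]
ee_rot: [1.0, 0.021, 0.001, 0.001]
ft_force: [-6.6, -1.3, 15.1]
grip_width: -0.002
grasp_force: 7.8
```

Call:
jog_arm:
  dr:
    - [0, 0, 0]
    - [0, 0, 0]
    - [0, 0, 0]
    - [0, 0, 0]
    - [0, 0, 0]
    - [0, 0, 0]
  translation:
    - [0, 0, -0.54]
    - [0, 0, -0.54]
    - [0, 0, 0]
    - [0, -0.8, 0]
    - [0, -0.8, 0]
    - [0, 0, 0]
  jaw: [0, 0, 0, 0, 0, 0]

```text
clock: 4.2
position: [0.5275, -0.0868, 0.0903]
ee_rot: [1.0, 0.023, 0.0, -0.001]
ft_force: [-0.1, 0.1, -0.0]
grip_width: 0.001
grasp_force: 0.0
```

Call:
jog_arm:
  dr:
    - [0, 0, 0]
    - [0, 0, 0]
    - [0, 0, 0]
    - [0, 0, 0]
    - [0, 0, 0]
    - [0, 0, 0]
  translation:
    - [0, 0, 0.6]
    - [0, 0, 0.16]
    - [0, 0, 0.16]
    - [0, 0, 0.12]
    - [0, 0, 0]
    - [0, 0, 0]
  jaw: [0, 0, 0, 0, 0, 0]

```text
clock: 4.8
position: [0.5268, -0.0908, 0.065]
ee_rot: [1.0, 0.021, -0.001, 0.0]
ft_force: [-9.2, -0.3, 15.3]
grip_width: 0.002
grasp_force: 7.7
```

Call:
jog_arm:
  dr:
    - [0, 0, 0]
    - [0, 0, 0]
    - [0, 0, 0]
    - [0, 0, 0]
    - [0, 0, 0]
    - [0, 0, 0]
  translation:
    - [0, 0, -0.54]
    - [0, 0, -0.54]
    - [0, 0, 0]
    - [0.8, 0, 0]
    - [0.8, 0, 0]
    - [0, 0, 0]
  jaw: [0, 0, 0, 0, 0, 0]

```text
clock: 5.4
position: [0.5692, -0.0881, 0.0912]
ee_rot: [1.0, 0.021, 0.001, -0.0]
ft_force: [0.3, 0.7, -0.1]
grip_width: 0.001
grasp_force: 0.0
```

Call:
jog_arm:
  dr:
    - [0, 0, 0]
    - [0, 0, 0]
    - [0, 0, 0]
    - [0, 0, 0]
    - [0, 0, 0]
    - [0, 0, 0]
  translation:
    - [0, 0, 0.6]
    - [0, 0, 0.16]
    - [0, 0, 0.16]
    - [0, 0, 0.12]
    - [0, 0, 0]
    - [0, 0, 0]
  jaw: [0, 0, 0, 0, 0, 0]

```text
clock: 6.0
position: [0.567, -0.0885, 0.0655]
ee_rot: [1.0, 0.021, -0.0, 0.0]
ft_force: [-4.4, 0.7, 4.6]
grip_width: 0.004
grasp_force: 2.3
```

Call:
jog_arm:
  dr:
    - [0, 0, 0]
    - [0, 0, 0]
    - [0, 0, 0]
  translation:
    - [0, 0, 0.05]
    - [0, 0, 0]
    - [0, 0, 0]
  jaw: [0, 0, 0]

```text
clock: 6.3
position: [0.5672, -0.0885, 0.065]
ee_rot: [1.0, 0.021, -0.0, 0.0]
ft_force: [-6.6, 0.5, 12.0]
grip_width: -0.002
grasp_force: 6.4
```

Call:
jog_arm:
  dr:
    - [0, 0, 0]
    - [0, 0, 0]
    - [0, 0, 0]
    - [0, 0, 0]
    - [0, 0, 0]
    - [0, 0, 0]
    - [0, 0, 0]
    - [0, 0, 0]
    - [0, 0, 0]
    - [0, 0, 0]
  translation:
    - [0, 0, -0.98]
    - [0, 0, -0.98]
    - [0, 0, -0.98]
    - [0, 0, -0.98]
    - [-0.02, 0.937, 0]
    - [-0.02, 0.937, 0]
    - [-0.02, 0.937, 0]
    - [-0.02, 0.937, 0]
    - [-0.02, 0.937, 0]
    - [-0.02, 0.937, 0]
  jaw: [0, 0, 0, 0, 0.5, 0.5, 0.5, 0.5, 0.5, 0.5]

```text
clock: 7.3
position: [0.5704, -0.23, 0.162]
ee_rot: [1.0, 0.021, 0.0, 0.0]
ft_force: [-0.1, 0.1, -0.6]
grip_width: 0.503
grasp_force: 0.0
```

Call:
jog_arm:
  dr:
    - [0, 0, -0.956]
    - [0, 0, -0.956]
    - [0, 0, -0.956]
    - [0, 0, -0.956]
    - [0, 0, -0.956]
    - [0, 0, -0.956]
    - [0, 0, -0.956]
    - [0, 0, -0.956]
    - [0, 0, -0.956]
    - [0, 0, 0]
  translation:
    - [0, 0, 0]
    - [0, 0, 0]
    - [0, 0, 0]
    - [0, 0, 0]
    - [0, 0, 0]
    - [0, 0, 0]
    - [0, 0, 0]
    - [0, 0, 0]
    - [0, 0, 0]
    - [0, 0, 0]
  jaw: [0.5, 0.5, 0.5, 0.5, 0.5, 0.5, 0.5, 0.5, 0.5, 0.5]

```text
clock: 8.3
position: [0.5704, -0.229, 0.1619]
ee_rot: [0.949, 0.316, 0.0, 0.0]
ft_force: [0.2, -0.5, 0.1]
grip_width: 0.497
grasp_force: 0.0
```

```bash
python3 - <<'E'
from workcell import manip, optics
import cv2,pickle
c=optics.camera("wrist");pickle.dump(c,open("w2.pkl","wb"));cv2.imwrite("pics/w2.png",c["color"][:,:,::-1])
o=manip.get_obs();print(o["position"],o["ee_rot"],o["joint_pos"].round(2),o["torque"])
E
```

```text
[ 0.57041089 -0.22897448  0.16198466] [9.49006837e-01 3.15255447e-01 1.39550906e-04 8.43716042e-05] [ 0.71  0.4  -0.51  1.56  0.21  1.24 -0.77] [ 0.03882558 -0.01815595  0.01304098]
```

View pics/w2.png

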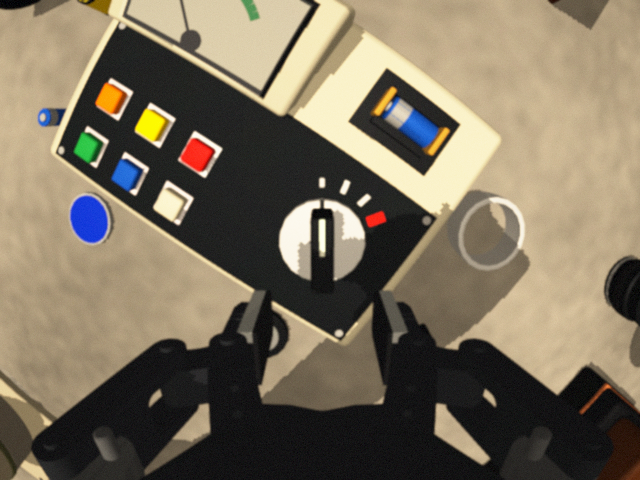

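Fingers (257 and 385) straddle the bar (322) symmetrically and the bar runs vertical in the image, so it's aligned. Descend and grip.

Call:
jog_arm:
  dr:
    - [0, 0, 0]
    - [0, 0, 0]
    - [0, 0, 0]
    - [0, 0, 0]
    - [0, 0, 0]
  translation:
    - [0, 0, 0.88]
    - [0, 0, 0.88]
    - [0, 0, 0.88]
    - [0, 0, 0.84]
    - [0, 0, 0]
  jaw: [0.5, 0.5, 0.5, 0.5, 0.5]

```text
clock: 8.85
position: [0.5686, -0.2284, 0.0722]
ee_rot: [0.949, 0.315, -0.002, -0.001]
ft_force: [0.3, -0.5, -0.2]
grip_width: 0.498
grasp_force: 0.0
```

Call:
jog_arm:
  dr:
    - [0, 0, 0]
    - [0, 0, 0]
    - [0, 0, 0]
    - [0, 0, 0]
    - [0, 0, 0]
    - [0, 0, 0]
  translation:
    - [0, 0, 0]
    - [0, 0, 0]
    - [0, 0, 0]
    - [0, 0, 0]
    - [0, 0, 0]
    - [0, 0, 0]
  jaw: [0.3, 0.1, 0, 0, 0, 0]
  squeeze: 50

```text
clock: 9.45
position: [0.571, -0.2287, 0.0767]
ee_rot: [0.949, 0.316, 0.001, 0.001]
ft_force: [-3.0, 1.6, 6.3]
grip_width: 0.148
grasp_force: 51.0
```

```bash
python3 - <<'E'
from workcell import manip
o=manip.get_obs();print(o["position"],o["ee_rot"],o["ft_force"],o["torque"])
E
```

```text
[ 0.57100811 -0.2287441   0.07671616] [9.48765221e-01 3.15980885e-01 5.80756570e-04 5.45488141e-04] [-2.96955765  1.64409721  6.34577505] [0.43213576 0.67087745 0.02913225]
```

Call:
jog_arm:
  dr:
    - [0, 0, 1]
    - [0, 0, 1]
    - [0, 0, 1]
    - [0, 0, 1]
    - [0, 0, 1]
    - [0, 0, 1]
    - [0, 0, 1]
    - [0, 0, 1]
    - [0, 0, 1]
    - [0, 0, 1]
  translation:
    - [0, 0, -0.04]
    - [0, 0, 0]
    - [0, 0, 0]
    - [0, 0, 0]
    - [0, 0, 0]
    - [0, 0, 0]
    - [0, 0, 0]
    - [0, 0, 0]
    - [0, 0, 0]
    - [0, 0, 0]
  jaw: [0, 0, 0, 0, 0, 0, 0, 0, 0, 0]

```text
clock: 10.45
position: [0.5708, -0.2284, 0.0768]
ee_rot: [1.0, -0.029, 0.0, -0.0]
ft_force: [-1.0, 2.1, -0.9]
grip_width: 0.158
grasp_force: 50.2
```

Call:
jog_arm:
  dr:
    - [0, 0, 1]
    - [0, 0, 1]
    - [0, 0, 1]
    - [0, 0, 1]
    - [0, 0, 1]
    - [0, 0, 1]
    - [0, 0, 0]
    - [0, 0, 0]
  translation:
    - [0, 0, 0]
    - [0, 0, 0]
    - [0, 0, 0]
    - [0, 0, 0]
    - [0, 0, 0]
    - [0, 0, 0]
    - [0, 0, 0]
    - [0, 0, 0]
  jaw: [0, 0, 0, 0, 0, 0, 0, 0]

```text
clock: 11.25
position: [0.5708, -0.2282, 0.0767]
ee_rot: [0.972, -0.233, 0.0, -0.0]
ft_force: [-0.9, 4.4, 1.9]
grip_width: 0.152
grasp_force: 50.6
```

```bash
python3 - <<'E'
from workcell import manip,optics
import cv2,numpy as np
o=manip.get_obs();q=o["ee_rot"];print(o["position"],2*np.degrees(np.arctan2(q[1],q[0])),o["ft_force"],o["torque"],o["joint_pos"].round(2))
a=optics.camera("wrist")["color"];cv2.imwrite("pics/w3.png",a[:,:,::-1])
E
```

```text
[ 0.5708401  -0.22821853  0.07674009] -27.00423304423845 [-0.91167324  4.39046137  1.94717909] [0.88562181 0.36761769 0.09758404] [ 0.54  0.45 -0.29  1.65  0.15  1.06 -1.84]
```

View pics/w3.png

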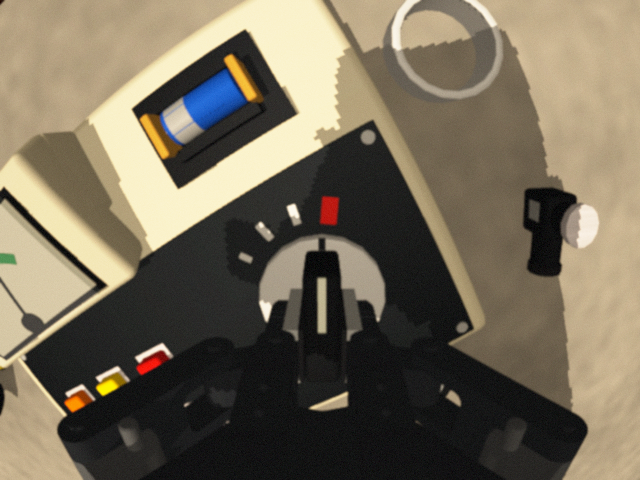

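The pointer line (321,240) is just short of the red mark (330,210), about 5° to go. I'll ease forward.

Call:
jog_arm:
  dr:
    - [0, 0, 0.4]
    - [0, 0, 0.4]
    - [0, 0, 0.4]
    - [0, 0, 0]
    - [0, 0, 0]
  translation:
    - [0, 0, 0]
    - [0, 0, 0]
    - [0, 0, 0]
    - [0, 0, 0]
    - [0, 0, 0]
  jaw: [0, 0, 0, 0, 0]

```text
clock: 11.8
position: [0.5708, -0.2282, 0.0767]
ee_rot: [0.962, -0.275, 0.0, -0.0]
ft_force: [-1.8, 4.6, 4.7]
grip_width: 0.152
grasp_force: 50.9
```

```bash
python3 - <<'E'
from workcell import manip,optics
import cv2,numpy as np
a=optics.camera("wrist")["color"][150:350,200:450];b=optics.camera("side")["color"][270:470,260:460]
f=lambda x:cv2.resize(x,(390,312 if x is a else 390),interpolation=cv2.INTER_CUBIC)
A=f(a);B=f(b);A=cv2.copyMakeBorder(A,0,78,0,0,cv2.BORDER_CONSTANT)
cv2.imwrite("pics/m4.png",np.hstack([A,B])[:,:,::-1])
o=manip.get_obs();q=o["ee_rot"];print(o["position"],2*np.degrees(np.arctan2(q[1],q[0])),o["ft_force"],o["torque"])
E
```

```text
[ 0.57080823 -0.22816843  0.07669288] -31.86689673914416 [-1.89684067  4.50698821  4.84241595] [1.08440346 0.50406308 0.15302246]
```

View pics/m4.png

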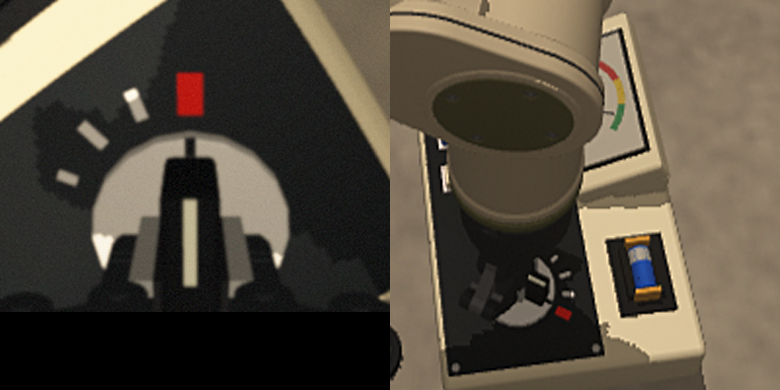

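The pointer stands at the red mark, with torque ~0.15 N m (mid-band). The needle sits near the start of green, around (612,113). I'll confirm that it's settled.

Call:
jog_arm:
  dr:
    - [0, 0, 0]
    - [0, 0, 0]
    - [0, 0, 0]
    - [0, 0, 0]
    - [0, 0, 0]
  translation:
    - [0, 0, 0]
    - [0, 0, 0]
    - [0, 0, 0]
    - [0, 0, 0]
    - [0, 0, 0]
  jaw: [0, 0, 0, 0, 0]

```text
clock: 12.4
position: [0.5709, -0.2282, 0.0767]
ee_rot: [0.962, -0.275, 0.0, -0.0]
ft_force: [-1.4, 4.7, 5.5]
grip_width: 0.15
grasp_force: 50.9
```

```bash
python3 - <<'E'
from workcell import manip,optics
import cv2,numpy as np
a=optics.camera("side")["color"][280:380,335:405];b=optics.camera("top")["color"][160:250,360:520]
A=cv2.resize(a,(350,500),interpolation=cv2.INTER_CUBIC);B=cv2.resize(b,(440,248),interpolation=cv2.INTER_CUBIC);B=cv2.copyMakeBorder(B,0,252,0,0,cv2.BORDER_CONSTANT)
cv2.imwrite("pics/m5.png",np.hstack([A,B])[:,:,::-1])
o=manip.get_obs();q=o["ee_rot"];print(2*np.degrees(np.arctan2(q[1],q[0])),o["ft_force"],o["torque"],o["grasp_force"])
E
```

```text
-31.868931237638908 [-2.39805135  4.82740523  4.6057841 ] [1.01614007 0.48504044 0.14619808] 50.90486705303192
```

View pics/m5.png

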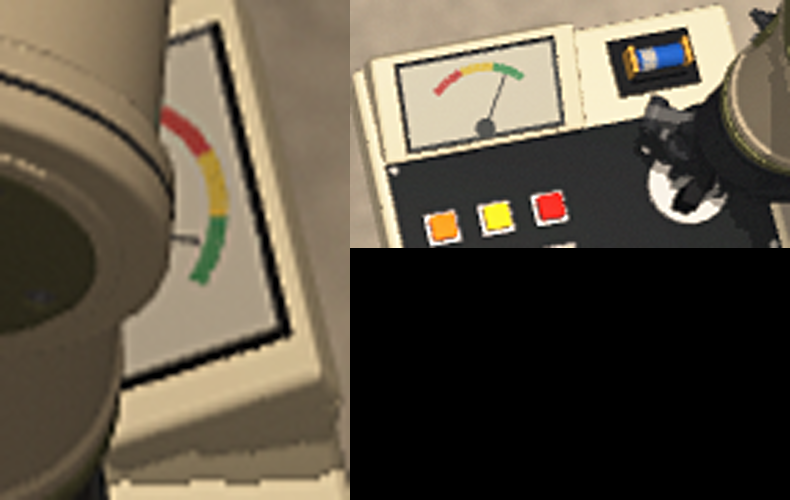

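The needle is in the green band (tip at about (198,241) on the left, (503,75) on the right). The dial is steady, so I'm handing in.

```bash
python3 -c "
from workcell import manip
print(manip.hand_in())"
```

```text
the job is handed in; nothing more can be done
None
```

I pressed the white, blue and yellow keys fully in that order, letting each up before the next, then turned the dial to the red mark and handed in at about 12.5 s still holding it there at about 0.15 N m with the needle in the green.

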